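# Snap shut the case that holds the bung

## Robot

A 6-joint arm with a two-finger parallel gripper is mounted at the origin on a cart in front of the work surface, level with it; the furniture and walls round the work are solid. World frame = base frame: x ahead of the robot, y to its left, z up, the work surface at z = 0. Lengths are in m, angles in rad, forces in N, time in s.
With the tool pointing down it reaches from about 0.35 to 0.975 m from the base axis. Payload 4.9 kg.
Tool frame: the origin (TCP) lies on the centre line of the jaws, within the pads' length; the fingertips stand 11 mm ahead of it and the grasp point (between the pads) lies 8 mm behind it (env.tcp_to_tips is the distance from the TCP to the fingertips, in m); z points along the fingers, y is the direction in which the jaws open and shut (so a half turn about z gives the same grasp; the last joint's range is limited). The gripper opens to 85 mm and grips with 20 to 120 N. Pads are 22 mm wide; open, the fingers measure 114 mm over their backs; the gripper's body (76 mm by 85 mm) begins 54 mm behind the grasp point. The pads swing forward as they close: fully open they stand 13 mm farther back than shut.
Start: joints at [-1.257, 0.053, 1.613, -0, 1.476, -0.119], TCP at [0.262, -0.567, 0.242] pointing down, gripper open.
Joint ranges: [-3.01, 3.01], [-1.01, 2.22], [0.06, 2.58], [-1.02, 4.17], [0.09, 2.62], [-3.14, 3.14]. Speed limits (rad/s): [2.57, 2.57, 3.14, 3.14, 3.14, 3.14].

## Interface

Orientations are given as a unit quaternion [x, y, z, w].
In Python, from rig import get_obs, cams, workorder, spotter, env gives the robot as it stands.
- The arm moves only by the tool jog_arm, never from a script. Its argument "commands" is a list of rows, each a list of 7 numbers: the shift along the tool's x, y, z in mm, then the turn, a rotation vector about the tool's x, y, z in degrees, then the finger opening in mm, from 0 to 85.4. In form: [[x, y, z, wx, wy, wz, claw], ...]. A call has 1 to 20 rows; each row shifts and turns the commanded pose from where the row before left it, along the tool's axes as they then stand; what a row does not reach is not made up. A row lasts 1/12 s, in which the tool goes at most 41.7 mm and 7.16 degrees, less where a joint would pass 70% of its speed; a pose out of reach is approached as far as the arm can. A call with a gripper value outside its range is refused whole. The fingers move at their own pace and stop on an object; "grip_force" is the grip in N (left out, the last holds). Time passes only in rows, so rows that do not move let the fingers close. It gives the time, the measured TCP pose, the force and the opening at its end, in the units of the state.
- get_obs(): the state, without advancing time (a new reading comes with each control period).
- cams.capture(name): name is "side" or "top"; returns the picture (384x512x3 uint8, red, green, blue); there is no depth.
- cams.camera_info(name): a dict with "mtx" (3x3 intrinsics, pixels), "dist" ([k1, k2, p1, p2, k3] as OpenCV has them; the pictures are not rectified), "R" (3x3) and "t" (3): a world point X has camera coordinates R X + t. Camera axes: x right, y down, z forward; pixel columns grow to the right and rows downward; lengths in m; the calibration is good to about 2 mm. A picture is of the moment at which its call begins. camera_info takes no time and is no camera call.
- workorder.hand_in(): hands the job in, once; it reports no verdict.
Trained networks look in the newest picture that a camera, given by its name, has taken for a name from the list of things; names that differ only in an ending like _2 or _b are one class to them, and where a whole thing is asked for, a point or a joint stands for the part that bears it (a point fixed in the world has none). Each returns a list of dicts, best first, with "conf" (0 to 1); they miss things now and then, are a little off and sometimes report something else, mostly with a low value. They report only what shows in the picture. A call takes as long as a camera call.
- spotter.regions_of(camera, query): "mask" (384x512 bool, what is visible of it).
- spotter.place_of(camera, query): "centre" ([x, y, z] in m, in the coordinates of the camera as it stood for that picture, good to about 4 mm: a listed point, or the origin of a listed thing).
The state is a dict: "clock": time; "joint_positions": joint angles; "qd": joint speeds; "effort": joint torques, N m; "tool_pos": TCP position; "eef_rot": TCP orientation; "force": force on the tool from outside, world axes, zero at the start; "wrist_torque": the same for the moment, N m; "gripper_width": opening from 0.0 (shut) to 1.0 (fully open).
Only numpy, scipy, OpenCV 4.12 (cv2) and the standard library are available. Lean on these libraries where they do the work, as an engineer would, in place of code of your own. Each camera call takes 0.05 s, during which the arm holds its last target.

## Task

Two small parts cases stand open on the worktop. Press down the cover of the one with the brown rubber bung in it until its latch snaps and keeps it fully shut by itself, then let go. Leave the empty case standing open.

Things in the scene. Friction and masses are not known exactly. Their poses are not given: they have to be found in the camera images.
- bung_case: white box 104 x 64 (along the hinge) mm, 40 mm high, fixed to the worktop, with the brown rubber bung (38 mm wide, 26 mm high) standing loose in it; origin at the centre of its underside, x points to the hinge side (away from the robot, within 35 degrees). Clear blue-framed cover hinged at +x; sprung orange latch tongue at the middle of the -x side. The empty case is alike in all else
- bung_cover_spot (a point): where to press: a point on the upper face of the cover of the case with the bung, on its centre line; swings with the cover. x points from the cover's free edge to the hinge, z out of its upper face. The hinge axis is 60 mm along +x and 4 mm along -z from it, 42 mm above the worktop; the free edge is 44 to 49 mm along -x. Shut, the point is 46 mm above the worktop
- bung_cover (a joint): opening angle of that cover, rad: 0 fully shut, grows as the free edge rises, starts at 0.45 to 0.75. Friction keeps the open cover still. Below about 0.1 it meets the latch, which yields outward and snaps over the cover's lip at about 0.05; about 10 to 15 N at the pressing point does it. Let go before that, it springs up to 0.2 or more. It stops hard at 0
- spare_cover (a joint): opening angle of the cover of the empty case, in the same sense; starts at 0.45 to 0.75. That case stands 150 to 450 mm to the left or right of the other, centre to centre, turned within 35 degrees too

How it is judged:
At the end, for the whole second after the job is handed in: the cover of the case with the bung stays shut by its latch (less than 0.03 rad open) and the cover of the empty case is still open (more than 0.35 rad) (value of joint bung_cover below 0.03 rad and value of joint spare_cover above 0.35 rad); the robot touches nothing.
It fails at once if the cover of the empty case is pressed down (below 0.35 rad) (value of joint spare_cover below 0.35 rad).
It also fails if it takes over 26 s, if anything falls off the work surface, if the arm or the gripper's body presses on something with over 40 N, if the wrist force passes 120 N, or if a joint passes its speed limit or range.

## Working session

There is one attempt and no reset: what is moved stays moved. The work goes in short steps, Python scripts to look and compute and a tool call to move; the robot and the scene stay as the last step left them, time stands still between calls to the robot, and variables do not carry over. Pictures are saved under pics/ and viewed, and the job is handed in when it is done.

Besides the shell and the picture viewer there is one more tool, called after "Emit:" as a command line: name --pt "numbers of a row" for each row, then --argument value for the rest. jog_arm: Moves the arm, as the interface text tells. Its arguments: {"type":"object","properties":{"commands":{"type":"array"},"grip_force":{"type":"number"}},"required":["commands"]}

```bash
mkdir -p pics
python3 - <<'E'
from rig import get_obs,cams,spotter,env
import cv2,numpy as np
o=get_obs();print(o['clock'],o['tool_pos'],o['eef_rot'],o['gripper_width'],o['force'])
for c in ('top','side'):
    im=cams.capture(c);cv2.imwrite(f'pics/{c}0.png',im[:,:,::-1])
    I=cams.camera_info(c);R=np.array(I['R']);t=np.array(I['t'])
    print(c,'campos',(-R.T@t).round(3))
    for q in ('bung_case','bung_cover_spot'):
        for d in spotter.place_of(c,q):
            print(q,round(d['conf'],2),(R.T@(np.array(d['centre'])-t)).round(4))
print(get_obs()['clock'])
E
```

```text
0.0 [ 0.26194418 -0.566806    0.2410566 ] [ 9.76676819e-01  2.14712238e-01 -9.77071691e-05 -1.01841802e-03] 0.9974651819377556 [-0.26837425 -0.56826403  0.11950528]
top campos [0.447 0.047 0.914]
bung_case 0.89 [ 0.5251  0.1917 -0.0014]
side campos [ 0.6   -0.756  0.615]
bung_case 0.9 [ 0.5279  0.1923 -0.0034]
bung_cover_spot 0.89 [0.5285 0.1941 0.0708]
0.3
```

View pics/top0.png

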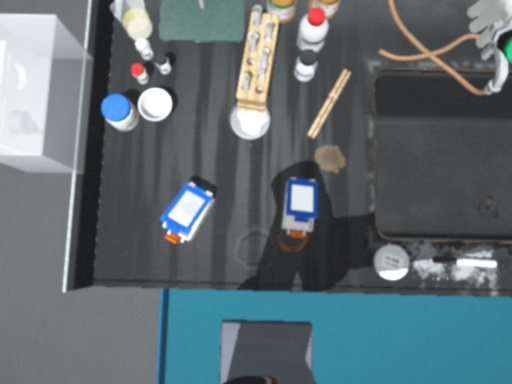

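View pics/side0.png

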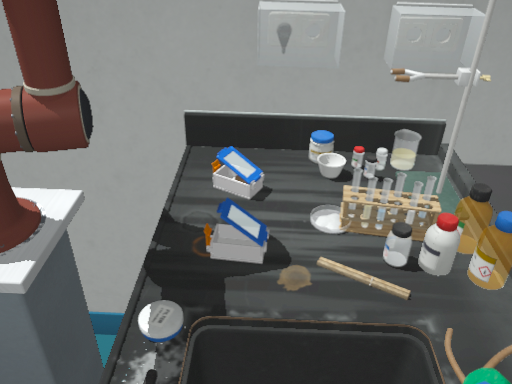

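Run:
```python
from rig import get_obs,cams,spotter,env
import cv2,numpy as np
a=cv2.imread('pics/side0.png')[140:270,180:310];b=cv2.imread('pics/top0.png')[165:255,145:335]
cv2.imwrite('pics/z1.png',cv2.resize(a,None,fx=4.6,fy=4.6,interpolation=cv2.INTER_CUBIC))
cv2.imwrite('pics/z2.png',cv2.resize(b,None,fx=4,fy=4,interpolation=cv2.INTER_CUBIC))
for c in ('top','side'):
    I=cams.camera_info(c);R=np.array(I['R']);t=np.array(I['t'])
    print(cv2.projectPoints(np.array([[.527,.192,0],[.5285,.194,.071]]),cv2.Rodrigues(R)[0],t,np.array(I['mtx']),np.array(I['dist']))[0].reshape(-1,2))
```

```text
[[191.93128746 211.97338941]
 [185.68365735 208.0444806 ]]
[[238.25810525 187.23204338]
 [238.85146159 161.88467591]]
```

View pics/z1.png

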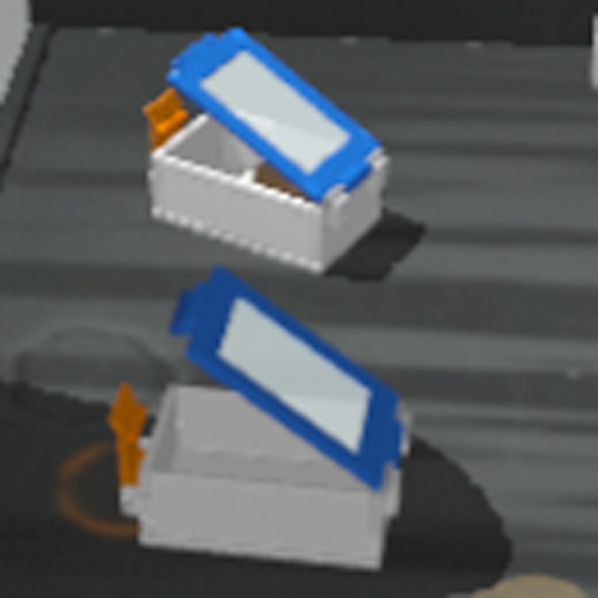

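View pics/z2.png

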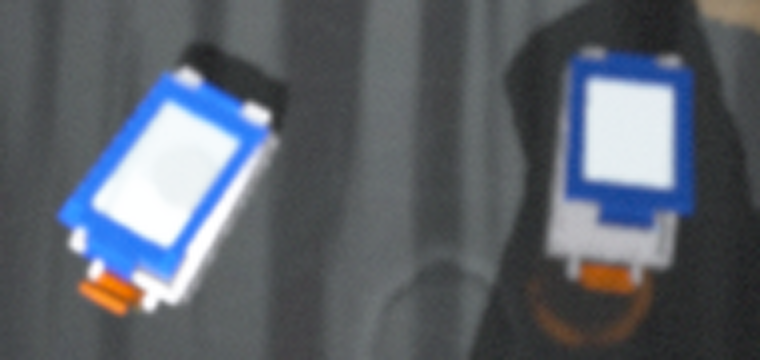

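```bash
cat > h.py <<'E'
from rig import get_obs,cams,spotter,env
import cv2,numpy as np
from scipy.spatial.transform import Rotation as Ro
def back(c,uv,z):
    I=cams.camera_info(c);R=np.array(I['R']);t=np.array(I['t'])
    p=cv2.undistortPoints(np.array([[uv]],float),np.array(I['mtx']),np.array(I['dist']))[0,0]
    d=R.T@np.array([p[0],p[1],1]);C=-R.T@t
    return C+d*(z-C[2])/d[2]
def proj(c,P):
    I=cams.camera_info(c)
    return cv2.projectPoints(np.array(P,float),cv2.Rodrigues(np.array(I['R']))[0],np.array(I['t']),np.array(I['mtx']),np.array(I['dist']))[0].reshape(-1,2)
E
python3 - <<'E'
from h import *
h1=back('top',(191.75,183.75),.042);h2=back('top',(209.25,193),.042);l=back('top',(172,238),.04)
print(h1,h2,np.linalg.norm(h1-h2),l)
m=(h1+h2)/2
print('yaw from hinge',np.degrees(np.arctan2(*( (h1-h2)[:2]*[1,1])))); d=(m-l);print('yaw latch',np.degrees(np.arctan2(d[1],d[0])),np.linalg.norm(d))
for yaw in(-26,-30,-34):
  r=np.radians(yaw);x=np.array([np.cos(r),np.sin(r),0]);y=np.array([-x[1],x[0],0]);O=np.array([.5265,.192,0])
  P=[O+x*a*.052+y*b*.032 for a,b in((1,1),(1,-1),(-1,-1),(-1,1))]
  im=cv2.imread('pics/top0.png');im2=cv2.imread('pics/side0.png')
  print(yaw,proj('top',P).round(1).tolist(),proj('side',P).round(1).tolist())
print(Ro.from_quat(get_obs()['eef_rot']).as_matrix().round(3))
E
```

```text
[0.58387685 0.18862607 0.042     ] [0.56487498 0.15030027 0.042     ] 0.042777766893476746 [0.46733753 0.22515213 0.04      ]
yaw from hinge 26.372136901594338
yaw latch -27.486648983707497 0.12067508187489095
-26 [[190.6, 185.1], [215.7, 198.2], [193.3, 239.7], [168.0, 226.3]] [[262.7, 186.9], [250.1, 199.5], [213.3, 187.6], [226.9, 175.9]]
-30 [[192.4, 185.1], [216.6, 199.9], [191.4, 239.8], [167.1, 224.6]] [[262.7, 187.8], [248.6, 199.9], [213.4, 186.7], [228.4, 175.5]]
-34 [[194.3, 185.1], [217.3, 201.6], [189.5, 239.8], [166.4, 222.9]] [[262.7, 188.7], [246.9, 200.3], [213.6, 185.7], [229.9, 175.2]]
[[ 0.908  0.419 -0.   ]
 [ 0.419 -0.908  0.001]
 [ 0.    -0.001 -1.   ]]
```

Emit:
jog_arm --pt "25 -26 0 0 0 0 0" --pt "25 -26 0 0 0 0 0" --pt "25 -26 0 0 0 0 0" --pt "25 -26 0 0 0 0 0" --pt "25 -26 0 0 0 0 0" --pt "25 -26 0 0 0 0 0" --pt "25 -26 0 0 0 0 0" --pt "25 -26 0 0 0 0 0" --pt "25 -26 0 0 0 0 0" --pt "25 -26 0 0 0 0 0" --pt "25 -26 0 0 0 0 0" --pt "25 -26 0 0 0 0 0" --pt "25 -26 0 0 0 0 0" --pt "25 -26 0 0 0 0 0" --pt "25 -26 0 0 0 0 0" --pt "25 -26 0 0 0 0 0" --pt "25 -26 0 0 0 0 0" --pt "25 -26 0 0 0 0 0" --pt "25 -26 0 0 0 0 0" --pt "25 -26 0 0 0 0 0"

```text
clock: 1.97
tool_pos: [0.4982, 0.1164, 0.2425]
eef_rot: [0.977, 0.215, 0.0, 0.0]
force: [0.9, -0.3, -0.1]
gripper_width: 0.001
```

Emit:
jog_arm --pt "0 0 0 0 0 -7 0" --pt "0 0 0 0 0 -7 0" --pt "0 0 0 0 0 -7 0" --pt "0 0 0 0 0 -7 0" --pt "0 0 0 0 0 -7 0" --pt "0 0 0 0 0 -3 0" --pt "0 0 0 0 0 0 0" --pt "0 0 0 0 0 0 0"

```text
clock: 2.63
tool_pos: [0.4979, 0.1144, 0.2423]
eef_rot: [0.854, 0.52, -0.0, -0.0]
force: [-0.1, -0.1, 0.2]
gripper_width: 0.001
```

Run:
```python
from h import *
o=get_obs();R=Ro.from_quat(o['eef_rot']).as_matrix();p=np.array(o['tool_pos'])
print(o['clock'],p,o['gripper_width'],o['force'],R.round(3),env.tcp_to_tips)
print(R.T@(np.array([.522,.196,.11])-p)*1000)
for c in('top','side'):
    cv2.imwrite(f'pics/{c}1.png',cams.capture(c)[:,:,::-1])
    I=cams.camera_info(c);Rc=np.array(I['R']);t=np.array(I['t'])
    for d in spotter.place_of(c,'bung_cover_spot'): print(c,round(d['conf'],2),(Rc.T@(np.array(d['centre'])-t)).round(4))
```

```text
2.6333 [0.49787581 0.11439882 0.2422803 ] 0.0012143663569423226 [-0.06208183 -0.1241185   0.16294313] [[ 0.459  0.889 -0.   ]
 [ 0.889 -0.459  0.   ]
 [-0.    -0.    -1.   ]] 0.011
[ 83.58011883 -15.97267934 132.28017248]
side 0.74 [0.5265 0.1936 0.0717]
```

View pics/side1.png

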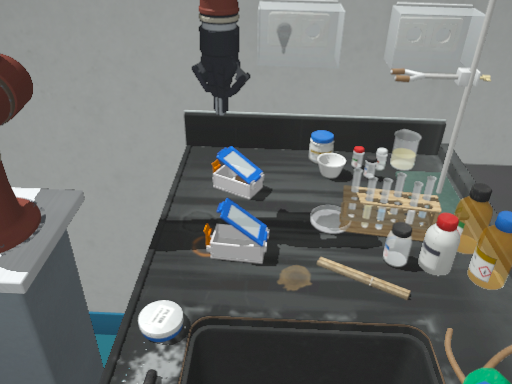

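Emit:
jog_arm --pt "28 -5 0 0 0 0 0" --pt "28 -5 0 0 0 0 0" --pt "28 -6 0 0 0 0 0" --pt "0 0 33 0 0 0 0" --pt "0 0 33 0 0 0 0" --pt "0 0 33 0 0 0 0" --pt "0 0 31 0 0 0 0" --pt "0 0 0 0 0 0 0" --pt "0 0 0 0 0 0 0"

```text
clock: 3.58
tool_pos: [0.5207, 0.1961, 0.1106]
eef_rot: [0.854, 0.521, -0.002, -0.001]
force: [-0.1, 0.5, 0.7]
gripper_width: -0.002
```

Emit:
jog_arm --pt "0 0 5 0 0 0 0" --pt "0 0 5 0 0 0 0" --pt "0 0 5 0 0 0 0" --pt "0 0 5 0 0 0 0" --pt "0 0 5 0 0 0 0" --pt "0 0 0 0 0 0 0" --pt "0 0 0 0 0 0 0"

```text
clock: 4.17
tool_pos: [0.5219, 0.1964, 0.087]
eef_rot: [0.854, 0.521, -0.0, -0.0]
force: [0.2, -0.7, -0.1]
gripper_width: 0.007
```

Run:
```python
from h import *
o=get_obs();print(o['clock'],o['tool_pos'],o['force'])
for c in('top','side'): cv2.imwrite(f'pics/{c}2.png',cams.capture(c)[:,:,::-1])
a=cv2.imread('pics/side2.png')[90:270,160:310];b=cv2.imread('pics/top2.png')[165:255,145:335]
cv2.imwrite('pics/z3.png',np.hstack([cv2.resize(a,(400,480)),cv2.resize(b,(400,480*1))]))
```

```text
4.1667 [0.52186841 0.19636631 0.08697519] [ 0.15013801 -0.69592776 -0.05596886]
```

View pics/z3.png

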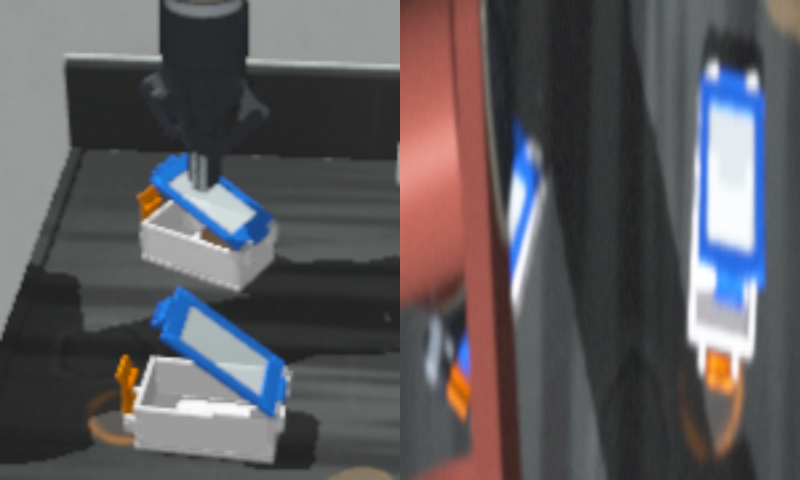

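The fingertips (full picture about (237,160)) are just above the centre of the bung case's cover. The brown bung shows beneath it, and the empty case is untouched. I'll keep pressing.

Emit:
jog_arm --pt "0 0 4 0 0 0 0" --pt "0 0 4 0 0 0 0" --pt "0 0 4 0 0 0 0" --pt "0 0 4 0 0 0 0" --pt "0 0 0 0 0 0 0" --pt "0 0 0 0 0 0 0"

```text
clock: 4.77
tool_pos: [0.5217, 0.1963, 0.0707]
eef_rot: [0.854, 0.521, -0.001, -0.0]
force: [0.6, 0.3, 0.4]
gripper_width: -0.008
```

Emit:
jog_arm --pt "0 0 2 0 0 0 0" --pt "0 0 2 0 0 0 0" --pt "0 0 2 0 0 0 0" --pt "0 0 2 0 0 0 0" --pt "0 0 0 0 0 0 0" --pt "0 0 0 0 0 0 0"

```text
clock: 5.27
tool_pos: [0.522, 0.1964, 0.0631]
eef_rot: [0.854, 0.521, -0.0, -0.0]
force: [0.3, -0.6, 0.8]
gripper_width: 0.004
```

Emit:
jog_arm --pt "0 0 1 0 0 0 0" --pt "0 0 1 0 0 0 0" --pt "0 0 1 0 0 0 0" --pt "0 0 0 0 0 0 0" --pt "0 0 0 0 0 0 0"

```text
clock: 5.68
tool_pos: [0.5224, 0.1965, 0.0622]
eef_rot: [0.854, 0.521, -0.0, -0.0]
force: [-5.9, -2.1, 10.6]
gripper_width: -0.003
```

Emit:
jog_arm --pt "0 0 1 0 0 0 0" --pt "0 0 1 0 0 0 0" --pt "0 0 1 0 0 0 0" --pt "0 0 0 0 0 0 0" --pt "0 0 0 0 0 0 0"

```text
clock: 6.1
tool_pos: [0.5224, 0.1965, 0.0575]
eef_rot: [0.854, 0.521, 0.0, 0.0]
force: [0.2, 0.2, 0.2]
gripper_width: 0.001
```

Emit:
jog_arm --pt "0 0 1 0 0 0 0" --pt "0 0 1 0 0 0 0" --pt "0 0 1 0 0 0 0" --pt "0 0 0 0 0 0 0" --pt "0 0 0 0 0 0 0"

```text
clock: 6.52
tool_pos: [0.5225, 0.1966, 0.0566]
eef_rot: [0.854, 0.521, -0.0, -0.0]
force: [-6.8, -1.4, 14.2]
gripper_width: 0.004
```

Emit:
jog_arm --pt "0 0 1 0 0 0 0" --pt "0 0 0 0 0 0 0" --pt "0 0 -5 0 0 0 0" --pt "0 0 -15 0 0 0 0" --pt "0 0 -35 0 0 0 0" --pt "0 0 -35 0 0 0 0" --pt "0 0 -35 0 0 0 0" --pt "0 0 -35 0 0 0 0" --pt "0 0 0 0 0 0 0" --pt "0 0 0 0 0 0 0"

```text
clock: 7.35
tool_pos: [0.5236, 0.1967, 0.2162]
eef_rot: [0.854, 0.521, 0.003, 0.001]
force: [-0.4, 0.6, -1.0]
gripper_width: -0.003
```

Run:
```python
from h import *
for c in('top','side'):
    cv2.imwrite(f'pics/{c}3.png',cams.capture(c)[:,:,::-1])
    I=cams.camera_info(c);Rc=np.array(I['R']);t=np.array(I['t'])
    for d in spotter.place_of(c,'bung_cover_spot'): print(c,round(d['conf'],2),(Rc.T@(np.array(d['centre'])-t)).round(4))
a=cv2.imread('pics/side3.png')[140:270,180:310]
cv2.imwrite('pics/z4.png',cv2.resize(a,(590,590),interpolation=cv2.INTER_CUBIC));o=get_obs();print(o['clock'],o['tool_pos'],o['force'])
```

```text
top 0.7 [0.5192 0.1984 0.0524]
side 0.59 [0.5186 0.1943 0.0427]
7.55 [0.5208794  0.19609635 0.21065324] [-0.04153637  0.46947194  0.44444622]
```

View pics/z4.png

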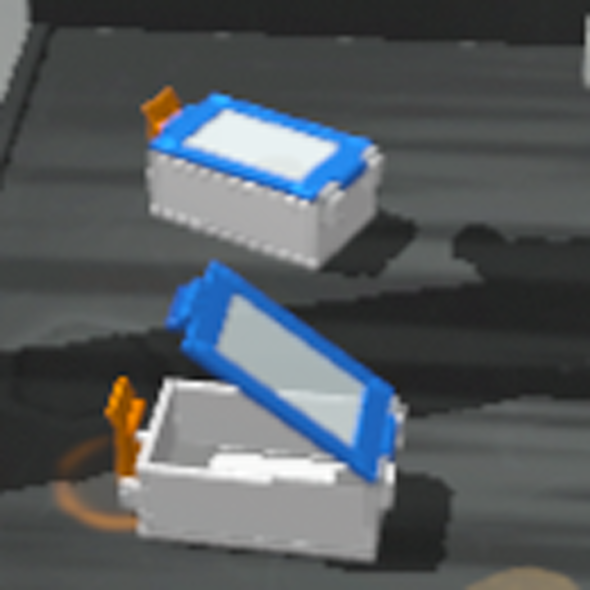

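The bung case is flat shut, with its cover at about (237,171) in the full picture and its latch over the lip. The empty case is still open, and the arm is clear.

```bash
python3 -c "
from rig import workorder
print(workorder.hand_in())"
```

```text
the job is handed in; nothing more can be done
None
```

I pressed down the cover of the case with the bung (the left one, at about x 0.527, y 0.192) with closed fingertips until its latch snapped. I then lifted clear and handed in at about 7.6 s.

- **Latch and stop:** the force rose to about 11 N at the latch and fell to about 0 as it snapped. It rose again to about 14 N at the hard stop, with the fingertips at 45.6 mm against the expected 46 mm.
- **After letting go:** the side picture shows the cover lying flat, and the empty case's cover still open, looking the same as before. The tool was clear at z 0.21 m, with about zero force.
- **Disagreement:** the networks put the pressing point at 43 mm (side) and 52 mm (top), with middling confidence (0.59 and 0.70). That is 3 to 6 mm off the expected 46 mm, so it fits a shut cover only loosely. The force readings and the picture are the stronger evidence.
- **Not checked:** I did not measure the cover angles in radians for either case.

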